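Check the mixing kit back in: nest the jar and the tin, show the hand mixer to the camera

ROBOT

A 7-joint arm with a two-finger parallel gripper is mounted at the origin on the work surface. World frame = base frame: x ahead of the robot, y to its left, z up, the work surface at z = 0. Lengths are in m, angles in rad, forces in N, time in s.
With the tool pointing down it reaches from about 0.425 to 0.95 m from the base axis. Payload 4.7 kg.
Tool frame: the origin (TCP) lies on the centre line of the jaws, within the pads' length; the fingertips stand robot.nose_length ahead of it and the grasp point (between the pads) lies 8 mm behind it (robot.nose_length is the distance from the TCP to the fingertips, in m); z points along the fingers, y is the line along which they close (so a half turn about z gives the same grasp; the last joint's range is limited). The gripper opens to 85 mm and grips with 20 to 120 N. Pads are 22 mm wide; open, the fingers measure 114 mm over their backs; the gripper's body (76 mm by 85 mm) begins 54 mm behind the grasp point. The pads swing forward as they close: fully open they stand 13 mm farther back than shut.
Start: joints at [1.086, 0.469, -0.049, 1.532, 0.024, 1.141, -0.082], TCP at [0.297, -0.606, 0.242] pointing down, gripper open.
Joint ranges: [-2.59, 2.59], [-0.33, 1.99], [-1.39, 1.29], [0.1, 2.45], [-1.04, 4.18], [0.21, 1.99], [-2.66, 2.66]. Speed limits (rad/s): [2.57, 2.57, 3.14, 3.14, 3.14, 3.14, 3.14].

INTERFACE

Orientations are given as [roll, pitch, yaw] about the fixed x, y, z axes, in that order (R = Rz(yaw) Ry(pitch) Rx(roll)).
In Python, from plant import robot gives the robot as it stands. Calls block until the motion is done:
- robot.goto(position, orientation): joint-space move of the TCP to a pose.
- robot.move_straight(position, vel=0.15, attitude=None, contact_N=None): straight line of the TCP; attitude=None keeps the orientation; vel is the mean speed in m/s. With contact_N (N) it stops when the force on the tool has changed by that much, and returns True; else False.
- robot.move_joints(angles): joint-space move.
- robot.grip(opening, strength=None): opening from 0.0 (shut) to 1.0 (fully open); strength is the grip in N (None keeps the last); returns when the fingers have stopped.
- robot.sleep(seconds).
- robot.inverse_kinematics(position, orientation): joint angles nearest the present ones, or None.
- robot.sense(): the state.
- robot.grab_frame(name): name is "side" or "top" or "wrist"; returns a dict with "image" (384x512x3 uint8, red, green, blue), "range_z" (384x512 float32, m along the optical axis (not along the pixel's ray), 0 where there is no reading), "fx", "fy", "cx", "cy" (pixels), "dist_coeffs" ([k1, k2, p1, p2, k3] as OpenCV has them; the pictures are not rectified), "R" (3x3) and "t" (3): a world point X has camera coordinates R X + t. Camera axes: x right, y down, z forward; pixel columns grow to the right and rows downward; lengths in m; the calibration is good to about 2 mm. A picture is of the moment at which its call begins.
A pose or a line that the arm cannot do raises robot.IKError and nothing moves.
- robot.close_job(): hands the job in; it is judged then, once.
The state is a dict: "t": time; "joint_pos": joint angles; "joint_velocities": joint speeds; "effort": joint torques, N m; "tcp_pos": TCP position; "tcp_rot": TCP orientation; "wrist_force": force on the tool from outside, world axes, zero at the start; "torque": the same for the moment, N m; "opening": opening from 0.0 (shut) to 1.0 (fully open); "gripper_force": force on a finger pad.
Only numpy, scipy, OpenCV 4.12 (cv2) and the standard library are available. Lean on these libraries where they do the work, as an engineer would, in place of code of your own. Each camera call takes 0.05 s, during which the arm holds its last target. There are 200 camera calls.

TASK

Check this mixing kit back in: first set the round amber jar and the square blue tin, upright and right down, into the foam nests that match their shapes, and let go of them. Then pick up the turquoise hand mixer and hold it still in the air for the inspection camera: side-on to the lens, its whisk end pointing down at about 30 degrees below level, with the whisk over the middle of the white drip dish and at the height of the lens. Finish while still holding it there, and leave the other things on the table where they are.

Things in the scene. Friction and masses are not known exactly. Their poses are not given: they have to be found in the camera images.
- jar: round amber glass jar with a white lid, 54 mm diameter, 72 mm tall, about 0.16 kg, standing. Origin at the centre of the underside, z up.
- tin: square blue tin with a bright steel lid, 46 x 46 mm, 68 mm tall, about 0.12 kg, standing. Origin at the centre of the underside, z up, x and y square to its sides.
- round_nest: grey foam block fixed to the table, 90 x 90 mm, 30 mm high, with a round pocket of 58 mm diameter in the middle of its top, 20 mm deep (pocket floor 10 mm above the table). Origin at the centre of its underside, on the table, straight below the pocket's centre.
- square_nest: grey foam block fixed to the table, 90 x 90 mm, 30 mm high, with a square pocket of 50 x 50 mm in the middle of its top, 20 mm deep (pocket floor 10 mm above the table), its sides parallel to the block's. Origin at the centre of its underside, on the table, straight below the pocket's centre; x and y square to its sides.
- mixer: hand mixer lying flat, about 0.10 kg, mostly in the handle. Turquoise handle 120 mm long (x -60 to 60), 30 wide, 26 high, rounded edges; a thin steel shaft on its front end carries a small coil whisk 22 mm across. Origin on the underside below the middle of the handle; x from handle to whisk, y across the width, z up through the upper side (white switch). Centre line at z = 13 mm.
- mixer_grip (a point): middle of the mixer's handle, on its centre line: 13 mm above the body's origin
- mixer_whisk (a point): middle of the whisk on the mixer's centre line: 145 mm from the middle of the handle along the mixer's x; axes as the mixer's
- station: fixed station: grey plate 150 x 360 x 8 mm (y -85 to 275), white drip dish 110 mm across, 17 mm high, white camera box 56 x 60 x 50 mm on a steel post, top 223 mm up. Yellow-ringed lens, axis level, 180 mm above the table, looking across the dish. Origin on the table below the dish's middle; y is the line of sight, pointing to the camera (lens at y = 162); x across it, z up.
- station_focus (a point): point in the air where the whisk must be: over the middle of the white dish, at lens height, 180 mm above the table; axes as the station's. Side-on means that the mixer's y axis lies along the station's y axis, either way round.
- squeeze_bottle: bystander: small white squeeze bottle with a yellow spout, 48 mm diameter, 100 mm tall, standing. Origin at the centre of the underside, z up.
- beaker: bystander: open clear glass, 72 mm diameter at the rim, 85 mm tall, standing. Origin at the centre of the underside, z up.
- pocket_scale: bystander: flat black pocket scale with a steel pan, 75 x 120 x 19 mm. Origin at the centre of the underside, z up.
- black_case: bystander: flat black case, 65 x 125 x 30 mm. Origin at the centre of the underside, z up.
- green_bottle: bystander: green glass bottle with a black cap, 44 mm diameter, 95 mm tall, standing. Origin at the centre of the underside, z up.

How it is judged:
By the outcome, as a careful person would: the job done as asked, in the order asked, and still so for the second after the job is handed in, while the arm keeps its last pose, push and grip.
It also fails if it takes over 67 s, if anything falls off the work surface, if the arm or the gripper's body presses on something with over 40 N, if the wrist force passes 120 N, or if a joint passes its speed limit or range.

## Working session

There is one attempt and no reset: what is moved stays moved. The work goes in short steps, each a Python script; the robot and the scene stay as the last script left them, time stands still between calls to the robot, and variables do not carry over. Pictures are saved under pics/ and viewed, at most 10 in all, crops included, and the job is handed in when it is done.

```bash
ls; mkdir -p pics; python3 - <<'E'
from plant import robot
import cv2,numpy as np,pickle
F={}
for n in("top","side"):
    f=robot.grab_frame(n);F[n]=f
    cv2.imwrite(f"pics/{n}0.png",cv2.cvtColor(f["image"],cv2.COLOR_RGB2BGR))
    print(n,f["fx"],f["cx"],f["cy"],f["dist_coeffs"],-f["R"].T@f["t"])
pickle.dump(F,open("f0.pkl","wb"))
print(robot.nose_length,robot.sense())
E
```

```text
pics
top 355.14427027469975 254.39144165315346 193.9289056612478 [-0.03959573  0.          0.          0.          0.        ] [ 0.45481401 -0.02891748  1.08682389]
side 429.7457433274603 250.38928885038732 190.2357108581454 [-0.08745306  0.          0.          0.          0.        ] [0.10059624 0.5940944  0.88565163]
0.011 {'t': 0.1, 'joint_pos': array([ 1.08610047,  0.46937023, -0.04857836,  1.5335376 ,  0.02408761,
        1.14099163, -0.08229594]), 'joint_velocities': array([ 0.00130509, -0.00206305, -0.00157352, -0.00295988,  0.00021765,
       -0.00154633,  0.00086252]), 'effort': array([ 4.81237803e-04, -5.11517394e+01, -4.70834132e-02, -2.38389981e+01,
        1.07653585e-02,  4.34870293e-03, -4.99664310e-06]), 'tcp_pos': array([ 0.29691402, -0.60565028,  0.24137553]), 'tcp_rot': array([-3.13987163e+00,  5.44508542e-05,  4.55808194e-01]), 'wrist_force': array([-0.18727735, -0.18931454, -0.91904703]), 'torque': array([ 0.00718785, -0.0340117 , -0.02902918]), 'gripper_force': 0.0, 'opening': 0.9964476650348446}
```

View pics/top0.png

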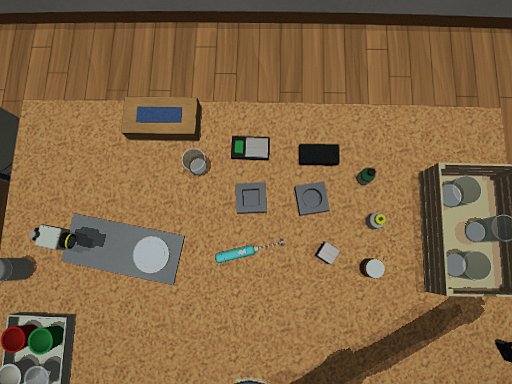

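View pics/side0.png

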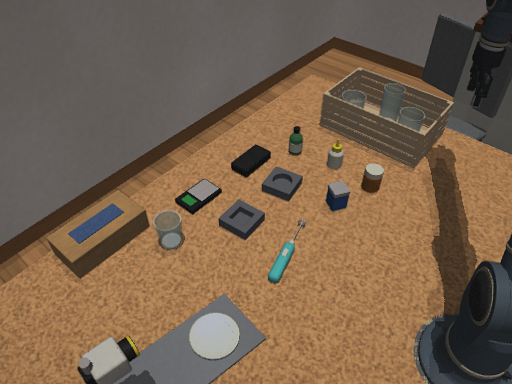

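The top view shows: jar (373,267), tin (327,252), square nest (251,197), round nest (312,198), mixer handle (236,255) with whisk (281,242), dish (151,254), camera (45,237). The side view agrees with this.

```bash
cat > h.py <<'E'
import cv2,numpy as np
def cloud(f):
    "world point of every pixel from the range image"
    v,u=np.mgrid[0:384,0:512]
    K=np.array([[f["fx"],0,f["cx"]],[0,f["fy"],f["cy"]],[0,0,1]])
    n=cv2.undistortPoints(np.stack([u,v],-1).reshape(-1,1,2).astype(np.float64),K,np.array(f["dist_coeffs"])).reshape(384,512,2)
    z=f["range_z"].astype(float)
    P=np.concatenate([n*z[...,None],z[...,None]],-1)
    W=(P-f["t"])@f["R"]; W[z==0]=np.nan
    return W
def plane(f,uv,z):
    "world points of pixels uv on the plane at height z"
    K=np.array([[f["fx"],0,f["cx"]],[0,f["fy"],f["cy"]],[0,0,1]])
    n=cv2.undistortPoints(np.asarray(uv,float).reshape(-1,1,2),K,np.array(f["dist_coeffs"])).reshape(-1,2)
    d=np.c_[n,np.ones(len(n))]@f["R"]; c=-f["R"].T@f["t"]
    return c+d*((z-c[2])/d[:,2])[:,None]
def rect(P):
    (c,s,a)=cv2.minAreaRect((P[:,:2]*1000).astype(np.float32)); return np.round(c,1),np.round(s,1),round(a,1)
E
python3 - <<'E'
from h import *; import pickle
F=pickle.load(open("f0.pkl","rb"))
f=F["top"];W=cloud(f)
for n,(u,v),r,z0,z1 in [("jar",(373,267),16,.055,.09),("tin",(327,252),14,.055,.08),("sq",(251,197),22,.022,.036),("rd",(312,198),22,.022,.036),("mixer",(240,253),28,.012,.05),("whisk",(272,244),16,.008,.05),("dish",(151,254),24,.012,.03),("cam",(45,237),30,.17,.26),("plate",(125,250),70,.004,.0125),("box",(160,117),45,.03,.2),("beaker",(195,160),16,.03,.1),("gb",(367,176),14,.04,.12),("sb",(377,220),14,.04,.12),("tbl",(260,300),10,-.1,.1)]:
    P=W[v-r:v+r,u-r:u+r].reshape(-1,3);P=P[(P[:,2]>z0)&(P[:,2]<z1)]
    if len(P): print(n,len(P),rect(P),"mean",np.round(P.mean(0),4),"zmax",P[:,2].max().round(4))
E
```

```text
jar 316 (array([ 434.8, -342.1]), array([50.2, 53. ]), 4.5) mean [ 0.4345 -0.3404  0.0712] zmax 0.0775
tin 301 (array([ 474.7, -214.8]), array([48.5, 47.4]), 57.6) mean [ 0.4747 -0.2138  0.0684] zmax 0.0732
sq 622 (array([636.4,  12. ]), array([91.1, 89.8]), 4.3) mean [0.6356 0.0119 0.03  ] zmax 0.0355
rd 630 (array([ 638.6, -172.4]), array([90.2, 91. ]), 10.2) mean [ 0.6384 -0.1726  0.03  ] zmax 0.0354
mixer 431 (array([471.2,  36.1]), array([ 30.1, 159.5]), 15.1) mean [0.4673 0.0497 0.0244] zmax 0.0318
whisk 63 (array([496. , -47.3]), array([21.6, 84.6]), 12.8) mean [ 0.4953 -0.052   0.0173] zmax 0.0274
dish 637 (array([461.6, 308.4]), array([134.3, 141.3]), 3.9) mean [0.4564 0.3077 0.0148] zmax 0.023
cam 861 (array([489.6, 514.6]), array([99.2, 56.9]), 80.2) mean [0.4892 0.508  0.2012] zmax 0.2271
plate 5508 (array([474.9, 404.1]), array([426.4, 448.1]), 2.5) mean [0.4699 0.4029 0.0082] zmax 0.0125
box 3279 (array([833.3, 282. ]), array([266.7, 211.7]), 89.7) mean [0.8643 0.2896 0.0676] zmax 0.0887
beaker 320 (array([734.6, 181.8]), array([67.4, 69.3]), 29.0) mean [0.7381 0.1848 0.0655] zmax 0.0887
gb 179 (array([ 706. , -330.8]), array([38.7, 35.5]), 14.9) mean [ 0.7027 -0.328   0.0714] zmax 0.0982
sb 229 (array([ 573.5, -359.2]), array([44.7, 45.6]), 0.5) mean [ 0.5718 -0.3544  0.0642] zmax 0.1029
tbl 400 (array([332.7, -22.3]), array([55.6, 56.6]), 1.7) mean [ 0.3327 -0.0223  0.0004] zmax 0.0061
```

```bash
python3 - <<'E'
from h import *; from plant import robot; import pickle
pi=np.pi
# over the two nests' middle, then the jar/tin
for n,p,yaw in [("wj",[.45,-.30,.30],.2),]:
    robot.goto(p,[pi,0,yaw]); f=robot.grab_frame("wrist"); s=robot.sense()
    print(s["t"],s["tcp_pos"],s["joint_pos"].round(2))
    pickle.dump(f,open(n+".pkl","wb")); cv2.imwrite("pics/%s.png"%n,cv2.cvtColor(f["image"],cv2.COLOR_RGB2BGR))
    W=cloud(f)
    for k,c,r,z0,z1 in [("jar",(.435,-.341),.05,.060,.09),("tin",(.475,-.214),.045,.058,.08)]:
        P=W.reshape(-1,3);P=P[(P[:,2]>z0)&(P[:,2]<z1)&(np.hypot(P[:,0]-c[0],P[:,1]-c[1])<r)]
        if len(P): print(k,len(P),rect(P),np.round(P.mean(0),4),np.percentile(P,[1,99],0).round(4).tolist())
f=pickle.load(open("f0.pkl","rb"))["top"]; W=cloud(f)
# station yaw: plate pixels
P=W.reshape(-1,3);P=P[(P[:,2]>.005)&(P[:,2]<.0115)]
print("plate"); 
im=f["image"].astype(int); hsv=cv2.cvtColor(f["image"],cv2.COLOR_RGB2HSV)
m=((hsv[...,1]<70)&(W[...,2]<.03)&(W[...,2]>.002)&(W[...,0]>.35)&(W[...,0]<.6)&(W[...,1]>.18)&(W[...,1]<.65)).astype(np.uint8)
m=cv2.morphologyEx(m,cv2.MORPH_OPEN,np.ones((3,3)))
c=max(cv2.findContours(m,0,1)[0],key=cv2.contourArea).reshape(-1,2)
print("plate",rect(plane(f,c,.008)))
m=((hsv[...,2]>150)&(hsv[...,1]<50)&(np.hypot(W[...,0]-.46,W[...,1]-.308)<.08)).astype(np.uint8)
c=max(cv2.findContours(m,0,1)[0],key=cv2.contourArea).reshape(-1,2)
q=plane(f,c,.017)[:,:2]*1000; print("dish",cv2.fitEllipse(q.astype(np.float32)))
hm=((hsv[...,0]>80)&(hsv[...,0]<100)&(hsv[...,1]>110)&(W[...,0]<.55)).astype(np.uint8)
c=max(cv2.findContours(hm,0,1)[0],key=cv2.contourArea).reshape(-1,2)
print("handle",rect(plane(f,c,.016)))
E
```

```text
1.4583 [ 0.44935554 -0.30151642  0.29970914] [ 0.62  0.21 -0.12  1.77  0.03  1.16 -0.89]
jar 1841 (array([ 437.3, -343.7]), array([50.9, 52.1]), 12.1) [ 0.4381 -0.3432  0.0721] [[0.4131, -0.3682, 0.0625], [0.4621, -0.3186, 0.0741]]
tin 2170 (array([ 476.3, -214.6]), array([48. , 47.9]), 57.8) [ 0.4773 -0.2153  0.0687] [[0.4486, -0.244, 0.0608], [0.5053, -0.1869, 0.0707]]
plate
plate (array([471. , 401.2]), array([360.3, 149.8]), 80.6)
dish ((455.64105224609375, 308.4756164550781), (105.66914367675781, 106.09011840820312), 7.235086917877197)
handle (array([464.3,  55.7]), array([ 28. , 117.2]), 15.5)
```

View pics/wj.png

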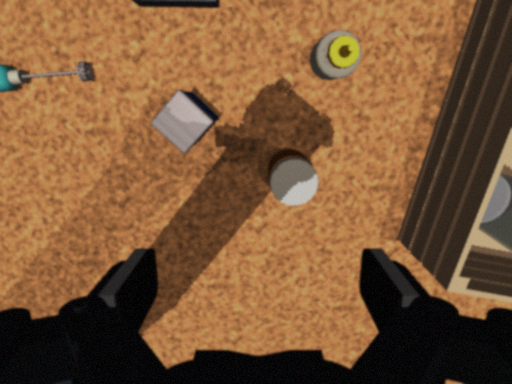

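The wrist view shows the jar lid at (294,180), the tin at (185,120) and the mixer's whisk at (86,71). Wrist and top positions agree to about 2.5 mm, and plate and dish give the same station origin. I'll grasp the jar and look at both nests on the way.

```bash
python3 - <<'E'
from h import *; from plant import robot; import pickle
pi=np.pi
o=[pi,0,.2]; j=[.4362,-.3424]
robot.goto([*j,.14],o)
print(robot.move_straight([*j,.042],vel=.15,contact_N=12))
robot.grip(0.0,40); s=robot.sense(); print(s["t"],s["opening"],s["gripper_force"],s["tcp_pos"])
robot.move_straight([*j,.20],vel=.25)
robot.goto([.56,-.09,.26],[pi,0,.1]); f=robot.grab_frame("wrist"); s=robot.sense()
print(s["t"],s["opening"],s["tcp_pos"])
pickle.dump((f,s),open("wn.pkl","wb")); cv2.imwrite("pics/wn.png",cv2.cvtColor(f["image"],cv2.COLOR_RGB2BGR))
W=cloud(f);P0=W.reshape(-1,3)
for k,c in [("sq",(.636,.012)),("rd",(.6385,-.1725))]:
    d=np.hypot(P0[:,0]-c[0],P0[:,1]-c[1])
    P=P0[(P0[:,2]>.026)&(P0[:,2]<.036)&(d<.07)]
    if len(P): print(k,len(P),rect(P),P.mean(0).round(4))
    P=P0[(P0[:,2]>.005)&(P0[:,2]<.02)&(d<.034)]; print(" floor",len(P),rect(P),P.mean(0).round(4))
P=P0[(P0[:,2]>s["tcp_pos"][2]+.02)&(np.hypot(P0[:,0]-s["tcp_pos"][0],P0[:,1]-s["tcp_pos"][1])<.024)]
print("held",len(P),len(P) and (rect(P),P.mean(0)))
E
```

```text
False
3.3583 0.6169344775367611 41.407188281882554 [ 0.43682855 -0.34294573  0.04329331]
5.3 0.6185000249344137 [ 0.55914638 -0.09239891  0.25898777]
sq 6054 (array([637.5,  12.2]), array([90. , 91.3]), 4.3) [0.6394 0.012  0.0305]
 floor 2337 (array([637.1,  13.6]), array([50.5, 48.4]), 5.5) [0.6377 0.0153 0.0111]
rd 5669 (array([ 639.9, -173. ]), array([90.1, 90.4]), 10.5) [ 0.6418 -0.1726  0.0304]
 floor 2372 (array([ 640.3, -173.8]), array([55.4, 54.8]), 51.6) [ 0.6406 -0.1752  0.0108]
held 17328 ((array([561.1, -91.9]), array([44. , 47.8]), 14.5), array([ 0.56454761, -0.09186589,  0.29974796]))
```

View pics/wn.png

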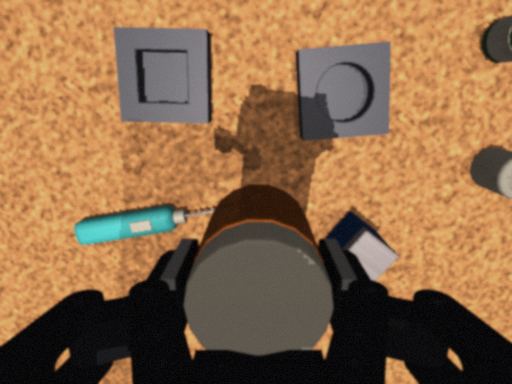

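The jar is held, lid at (260,288). The square nest is at (163,75), the round one at (344,90). Next I'll find the jar's offset in the hand from this picture.

```bash
python3 - <<'E'
from h import *; import pickle
from scipy.optimize import least_squares
from scipy.spatial.transform import Rotation as Rn
f,s=pickle.load(open("wn.pkl","rb")); W=cloud(f); t=s["tcp_pos"]
R=Rn.from_euler("xyz",s["tcp_rot"]).as_matrix()
L=(W-t)@R   # tool frame
hsv=cv2.cvtColor(f["image"],cv2.COLOR_RGB2HSV)
m=((L[...,2]<-.015)&(L[...,2]>-.05)&(hsv[...,1]<90)&(hsv[...,2]>75)).astype(np.uint8); m[350:]=0
m=cv2.morphologyEx(m,cv2.MORPH_OPEN,np.ones((5,5)))
c=max(cv2.findContours(m,0,1)[0],key=cv2.contourArea).reshape(-1,2)
top=np.nanmedian(L[270:310,240:280,2]); print("lid z tool",top)
c=c[(c[:,1]<335)]
q=(plane(f,c,t[2]-top)-t)@R
r=least_squares(lambda p:np.hypot(q[:,0]-p[0],q[:,1]-p[1])-p[2],[0,0,.026],loss="soft_l1",f_scale=.0005)
print(len(c),c.min(0),c.max(0),r.x, np.abs(r.fun).mean())
E
```

```text
lid z tool -0.029067707147036513
294 [185 239] [332 334] [7.07134602e-04 2.07927271e-05 2.51861718e-02] 0.00028870241389300933
```

```bash
cat >> h.py <<'E'
from plant import robot
def settle(p,n=2):
    "correct the standing error of the TCP"
    p=np.array(p,float);cmd=p.copy()
    for _ in range(n):
        robot.sleep(.25); cmd+=p-robot.sense()["tcp_pos"]; robot.move_straight(cmd,vel=.03)
    robot.sleep(.2); print("settled err mm",((robot.sense()["tcp_pos"]-p)*1000).round(2)); return cmd
E
python3 - <<'E'
from h import *
o=[np.pi,0,.2]; p=[.6394,-.1732,.10]
robot.goto(p,o); c=settle(p)
hit=robot.move_straight([c[0],c[1],.050+c[2]-.10],vel=.05,contact_N=8); robot.sleep(.2)
s=robot.sense(); print(hit,s["t"],s["tcp_pos"],s["wrist_force"],s["opening"])
E
```

```text
settled err mm [-0.04 -0.01  0.01]
True 8.3667 [ 0.6387041  -0.17309948  0.05334578] [-1.06786742  1.25313337  4.80541955] 0.6160597147965148
```

```bash
python3 - <<'E'
from h import *; import pickle
pi=np.pi
robot.grip(1.0); t=robot.sense()["tcp_pos"]; robot.move_straight([t[0],t[1],.15],vel=.25)
y=np.deg2rad(-32.2); p=[.4761,-.2146]
robot.goto([*p,.14],[pi,0,y]); 
print(robot.move_straight([*p,.040],vel=.15,contact_N=12))
robot.grip(0.0,40); s=robot.sense(); print(s["t"],s["opening"],s["gripper_force"],s["tcp_pos"],s["joint_pos"].round(2))
robot.move_straight([*p,.17],vel=.25)
q=[.58,-.06,.24]; robot.goto(q,[pi,0,np.deg2rad(4.3)]); robot.sleep(.3); f=robot.grab_frame("wrist"); s=robot.sense()
print(s["t"],s["opening"],s["tcp_pos"])
pickle.dump((f,s),open("wt.pkl","wb")); cv2.imwrite("pics/wt.png",cv2.cvtColor(f["image"],cv2.COLOR_RGB2BGR))
W=cloud(f);P0=W.reshape(-1,3)
d=np.hypot(P0[:,0]-.6375,P0[:,1]-.012); P=P0[(P0[:,2]>.026)&(P0[:,2]<.036)&(d<.07)]; print("sq",rect(P))
d=np.hypot(P0[:,0]-.640,P0[:,1]+.173); P=P0[(P0[:,2]>.06)&(P0[:,2]<.12)&(d<.05)]; print("jar",len(P),rect(P) if len(P) else 0,P.mean(0),np.percentile(P[:,2],[5,50,95]))
E
```

```text
False
11.3167 0.5323723323653452 41.65951609611511 [ 0.47676777 -0.21482124  0.04085981] [ 0.34  0.5   0.    2.06 -0.    0.58 -1.79]
13.15 0.5341471132714949 [ 0.57958114 -0.06103268  0.23976669]
sq (array([637.2,  11.8]), array([89.3, 90.8]), 4.7)
jar 3561 (array([ 638.2, -172.6]), array([52.1, 52.9]), 41.6) [ 0.63871405 -0.17006326  0.08077048] [0.06722835 0.08222544 0.08348906]
```

View pics/wt.png

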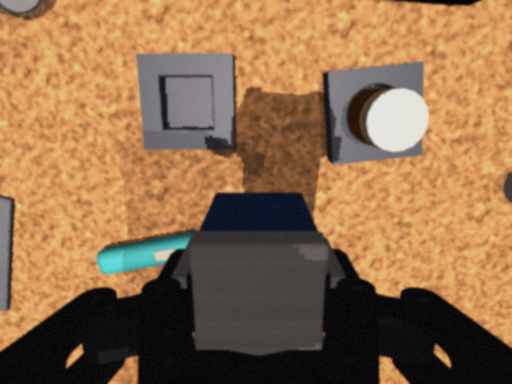

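The jar stands in its nest (lid centre (397,119), top at 82 mm, so seated). The tin is held, lid spanning columns 190–328 and rows 232–348, and the square nest is at (187,102). Now the tin's offset in the hand, then the placing.

```bash
python3 - <<'E'
from h import *; import pickle
from scipy.spatial.transform import Rotation as Rn
f,s=pickle.load(open("wt.pkl","rb")); W=cloud(f); t=s["tcp_pos"]
R=Rn.from_euler("xyz",s["tcp_rot"]).as_matrix(); L=(W-t)@R
print("lid z",np.nanmedian(L[260:320,220:300,2]))
P=L[222:349,180:340].reshape(-1,3); P=P[(P[:,2]<-.022)&(P[:,2]>-.032)&(np.abs(P[:,1])<.02)]
print("lid x range",np.percentile(P[:,0],[0.5,50,99.5]))
for v in (226,229,232,235,238,345,348,351,354): print(v,L[v,225:300:25].round(4).tolist())
E
```

```text
lid z -0.02795340180565027
lid x range [-0.01799529  0.00537669  0.02348301]
226 [[0.022, -0.012, -0.0088], [0.022, -0.0024, -0.0088], [0.0225, 0.0071, -0.0101]]
229 [[0.0228, -0.0115, -0.0138], [0.0228, -0.0023, -0.0138], [0.0221, 0.0071, -0.0121]]
232 [[0.0231, -0.0112, -0.0174], [0.0233, -0.0022, -0.0178], [0.0233, 0.0068, -0.018]]
235 [[0.0232, -0.0109, -0.0204], [0.0232, -0.0021, -0.0205], [0.0232, 0.0067, -0.0203]]
238 [[0.023, -0.0107, -0.0225], [0.0227, -0.0021, -0.0219], [0.0232, 0.0065, -0.0231]]
345 [[-0.0162, -0.0112, -0.0286], [-0.016, -0.0022, -0.0288], [-0.0168, 0.0069, -0.0279]]
348 [[-0.0172, -0.0112, -0.029], [-0.0174, -0.0022, -0.0287], [-0.0175, 0.0068, -0.0286]]
351 [[0.0113, -0.0072, -0.0634], [-0.0178, -0.0022, -0.0298], [-0.0197, 0.0069, -0.0275]]
354 [[0.0104, -0.0072, -0.0634], [-0.021, -0.0022, -0.0276], [0.0113, 0.0048, -0.0644]]
```

```bash
python3 - <<'E'
from h import *
o=[np.pi,0,np.deg2rad(4.4)]; p=[.6373,.0121,.10]
robot.goto(p,o); c=settle(p)
hit=robot.move_straight([c[0],c[1],.047+c[2]-.10],vel=.05,contact_N=8); robot.sleep(.2)
s=robot.sense(); print(hit,s["t"],s["tcp_pos"],s["wrist_force"],s["opening"])
E
```

```text
settled err mm [-0.05  0.01 -0.01]
True 16.1583 [0.63664452 0.01206389 0.05079678] [ 0.12575701 -0.69894639  4.96100172] 0.5307823002305647
```

```bash
cat >> h.py <<'E'
from scipy.spatial.transform import Rotation as Rn
def final(yaw_s,focus,tilt=np.pi/6,dx=.145,dz=0.):
    "TCP pose putting the whisk at focus; whisk at dx along mixer x, dz along mixer z from the TCP"
    xs=np.array([np.cos(yaw_s-np.pi/2),np.sin(yaw_s-np.pi/2),0]); ys=np.array([-xs[1],xs[0],0])
    xm=-np.cos(tilt)*xs-np.sin(tilt)*np.array([0,0,1]); ym=-ys; zm=np.cross(xm,ym)
    return np.array(focus)-dx*xm-dz*zm, Rn.from_matrix(np.c_[-xm,ym,-zm]).as_euler("xyz")
E
python3 - <<'E'
from h import *; import pickle
pi=np.pi
robot.grip(1.0); t=robot.sense()["tcp_pos"]; robot.move_straight([t[0],t[1],.16],vel=.25)
print(robot.inverse_kinematics(*final(np.deg2rad(80.6),[.4556,.308,.18])))
robot.goto([.45,.03,.27],[pi,0,1.84]); robot.sleep(.3); f=robot.grab_frame("wrist"); s=robot.sense()
print(s["t"],s["tcp_pos"],s["joint_pos"].round(2))
pickle.dump((f,s),open("wm.pkl","wb")); cv2.imwrite("pics/wm.png",cv2.cvtColor(f["image"],cv2.COLOR_RGB2BGR))
W=cloud(f);hsv=cv2.cvtColor(f["image"],cv2.COLOR_RGB2HSV)
hm=((hsv[...,0]>80)&(hsv[...,0]<100)&(hsv[...,1]>110)).astype(np.uint8)
c=max(cv2.findContours(hm,0,1)[0],key=cv2.contourArea).reshape(-1,2)
print("handle",rect(plane(f,c,.016)),c.min(0),c.max(0))
P=W.reshape(-1,3);P=P[(P[:,2]>.010)&(P[:,2]<.04)&(np.hypot(P[:,0]-.505,P[:,1]+.085)<.03)]
print("whisk",len(P),len(P) and (rect(P),P.mean(0)))
f=robot.grab_frame("top");W=cloud(f).reshape(-1,3)
for c in ((.637,.012),(.638,-.173)):
    P=W[(W[:,2]>.065)&(W[:,2]<.12)&(np.hypot(W[:,0]-c[0],W[:,1]-c[1])<.04)]; print(c,len(P),len(P) and (rect(P),P[:,2].mean()))
E
```

```text
[-1.28863482  0.31968637  0.73281859  1.93359954  0.26696856  0.60283219
 -2.55011192]
19.0833 [0.4500999  0.0300199  0.26990717] [ 0.43  0.12 -0.63  1.97  0.08  1.07  0.03]
handle (array([467.2,  54.9]), array([ 27.4, 116.4]), 15.5) [266  87] [291 191]
whisk 187 ((array([501.7, -72.4]), array([21.2, 32.9]), 14.5), array([ 0.50384826, -0.07922966,  0.01812907]))
(0.637, 0.012) 276 ((array([635.1,  12.3]), array([49.2, 46.5]), 1.9), np.float64(0.07835570685881901))
(0.638, -0.173) 278 ((array([ 636.8, -172.2]), array([50.1, 52.3]), 89.7), np.float64(0.08136594408280685))
```

View pics/wm.png

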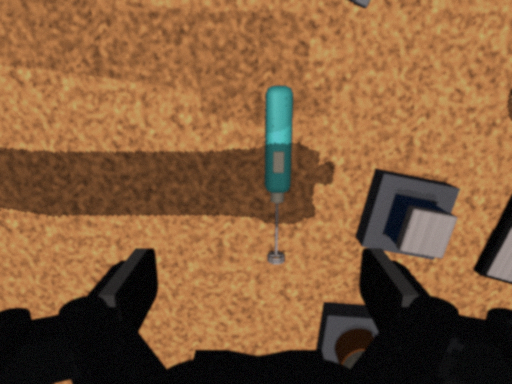

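The wrist view shows the mixer with handle (278,140) and whisk (276,257). The tin is in its nest with its lid at (426,232) and top at 78 mm, so seated. Next is the mixer.

```bash
python3 - <<'E'
from h import *; import pickle
pi=np.pi; o=[pi,0,np.deg2rad(105.5)]; p=[.4668,.0550]
robot.goto([*p,.10],o); c=settle([*p,.10],1)
print(robot.move_straight([c[0],c[1],.0145],vel=.08,contact_N=12))
robot.sleep(.15); print(robot.sense()["tcp_pos"])
robot.grip(0.0,70); s=robot.sense(); print(s["t"],s["opening"],s["gripper_force"],s["tcp_pos"])
robot.move_straight([*p,.28],vel=.2)
ys=np.deg2rad(80.6); P,O=final(ys,[.4556,.308,.18],dz=-.002)
robot.goto(P+[0,0,.06],O); robot.move_straight(P,vel=.08); robot.sleep(.4)
s=robot.sense(); print(s["t"],s["opening"],s["tcp_pos"]-P,s["joint_pos"].round(2))
F={n:robot.grab_frame(n) for n in("top","side","wrist")}; pickle.dump((F,s),open("fin.pkl","wb"))
cv2.imwrite("pics/fin.png",cv2.cvtColor(np.hstack([cv2.resize(F[n]["image"],(400,300)) for n in("top","side")]),cv2.COLOR_RGB2BGR))
cv2.imwrite("pics/finw.png",cv2.cvtColor(F["wrist"]["image"],cv2.COLOR_RGB2BGR))
E
```

```text
settled err mm [-1.1   0.3  -1.46]
False
[0.4660678  0.05525947 0.01496023]
22.4667 0.33413819630717845 70.62961935997009 [0.46601381 0.05543734 0.01483236]
27.3333 0.3355800355158746 [3.05796522e-05 8.47628068e-05 1.86642272e-04] [-1.51  0.42  1.07  1.94 -0.04  0.58 -2.27]
```

View pics/fin.png

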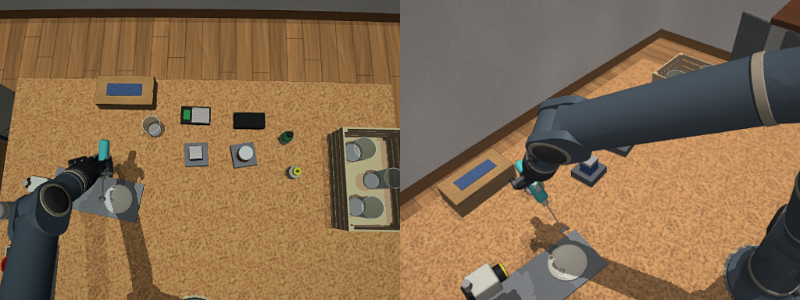

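View pics/finw.png

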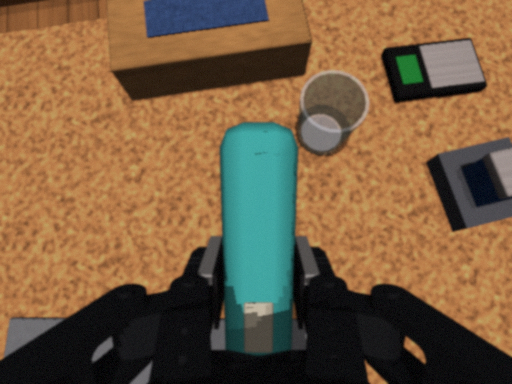

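The hold looks right: in the side picture the whisk hangs near (558,222), before the dish. In the wrist view the handle runs straight from (259,122) downwards. I'll measure the handle axis and the whisk.

```bash
python3 - <<'E'
from h import *; import pickle
F,s=pickle.load(open("fin.pkl","rb")); t=s["tcp_pos"]; R=Rn.from_euler("xyz",s["tcp_rot"]).as_matrix()
print(s["wrist_force"],s["tcp_rot"])
f=F["wrist"]; L=(cloud(f)-t)@R
hsv=cv2.cvtColor(f["image"],cv2.COLOR_RGB2HSV)
m=(hsv[...,0]>80)&(hsv[...,0]<100)&(hsv[...,1]>110)&(np.abs(L[...,1])<.03)&(np.abs(L[...,2])<.04)
P=L[m]; print("handle tool frame",len(P),np.percentile(P,[.5,50,99.5],0).round(4).tolist())
for a in np.arange(-.01,.07,.01):
    Q=P[(P[:,0]>a)&(P[:,0]<a+.01)]
    if len(Q)>20: print(round(a+.005,3),"y mid",((np.percentile(Q[:,1],2)+np.percentile(Q[:,1],98))/2).round(4),"top z",np.median(Q[np.abs(Q[:,1])<.006,2]).round(4),len(Q))
# expected whisk and candidates in the side camera
f=F["side"]; W=cloud(f); w=np.array([.4556,.308,.18])
d=np.linalg.norm(W-w,axis=-1); P=W[d<.02]; print("whisk side",len(P),len(P) and P.mean(0).round(4))
K=np.array([[f["fx"],0,f["cx"]],[0,f["fy"],f["cy"]],[0,0,1]])
uv=cv2.projectPoints(w[None],cv2.Rodrigues(f["R"])[0],f["t"],K,np.array(f["dist_coeffs"]))[0].ravel(); print(uv)
u,v=uv.astype(int)
im=f["image"][max(v-70,0):v+70,max(u-70,0):u+70].copy()
im=cv2.resize(im,None,fx=4,fy=4,interpolation=cv2.INTER_CUBIC); print(max(u-70,0),max(v-70,0))
cv2.imwrite("pics/ws.png",cv2.cvtColor(im,cv2.COLOR_RGB2BGR))
E
```

```text
[-0.21362646  0.59236867 -0.23151908] [-3.14120709 -0.52371918 -0.16416197]
handle tool frame 14516 [[-0.0344, -0.0141, -0.0124], [0.0233, 0.0001, -0.01], [0.0602, 0.0146, -0.0027]]
-0.005 y mid 0.0003 top z -0.011 1512
0.005 y mid 0.0003 top z -0.011 1654
0.015 y mid 0.0 top z -0.011 1723
0.025 y mid 0.0002 top z -0.011 1765
0.035 y mid 0.0001 top z -0.0109 1895
0.045 y mid 0.0001 top z -0.011 2024
0.055 y mid 0.0002 top z -0.0095 2038
0.065 y mid 0.0002 top z -0.0027 103
whisk side 63 [0.4552 0.3111 0.1868]
[208.67678296 293.70523851]
138 223
```

View pics/ws.png

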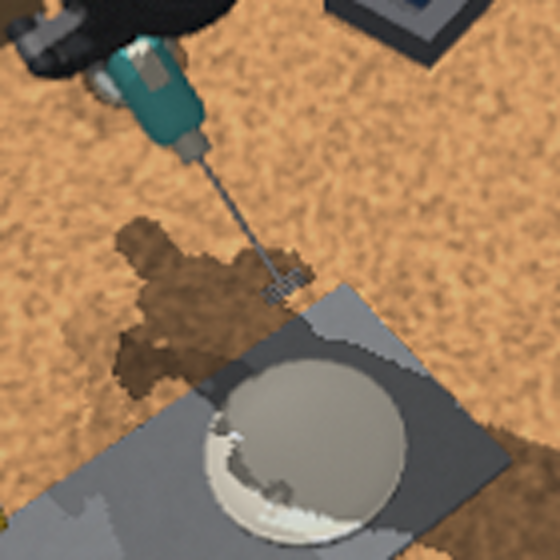

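The whisk appears at side pixel (209.7,294.3) against the expected (208.7,293.7), about 2 mm off. The handle sits straight in the hand with no slip, so I'm handing in.

```bash
python3 - <<'E'
from plant import robot
s=robot.sense(); print(s["t"],s["opening"],abs(s["joint_velocities"]).max()); print(robot.close_job())
E
```

```text
27.4833 0.3351889671595688 0.002909714822723222
the job is handed in; nothing more can be done
None
```

The job is handed in at 27.5 s: jar and tin are seated upright in their matching nests, and the mixer is held side-on at 30° down with its whisk about 2 mm from the focus point.

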